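# Put the full box away in the cabinet

## Task

One of the three identical oak boxes still holds its brass candlestick and is clearly heavier than the two empty ones; swing the cabinet door open by its pull to about a right angle and find the full box by lifting. Set it down on the ledge, nose towards the opening and not yet fully in, let go of it, then take it by its outer end and slide it straight in until it rests against the back panel. Leave the door open, the two empty boxes lying flat on the table, and the tableware standing where it is.

Things in the scene. Friction and masses are not known exactly. Their poses are not given: they have to be found in the camera images.
- box_a: one of three identical closed light-oak boxes (lid fixed), 124 mm long (its x), 46 wide (its y), 48 tall; either end may go first; origin at the centre of its underside, z up. One of the three holds a brass candlestick in its middle and weighs about 0.65 kg (0.55 to 0.75), the other two are empty, about 0.24 kg (0.2 to 0.28); nothing outside tells them apart
- box_b: one of three identical closed light-oak boxes (lid fixed), 124 mm long (its x), 46 wide (its y), 48 tall; either end may go first; origin at the centre of its underside, z up. One of the three holds a brass candlestick in its middle and weighs about 0.65 kg (0.55 to 0.75), the other two are empty, about 0.24 kg (0.2 to 0.28); nothing outside tells them apart
- box_c: one of three identical closed light-oak boxes (lid fixed), 124 mm long (its x), 46 wide (its y), 48 tall; either end may go first; origin at the centre of its underside, z up. One of the three holds a brass candlestick in its middle and weighs about 0.65 kg (0.55 to 0.75), the other two are empty, about 0.24 kg (0.2 to 0.28); nothing outside tells them apart
- cabinet: low dark-wood cabinet fixed to the table; x from its front to its back, y left, origin at table height. All in mm. Base board 12 thick, y -100 to 100, x -155 to 100; where x < 0 it is the open ledge. Shell from x = 0 to 100: side walls 8 thick, roof underside at 77 and top at 87 above the table, back panel's inner face at x = 92; the opening is 184 wide, 65 high
- home (a point): point on the cabinet's floor (12 above the table), 30 behind the roof's front edge, midway between the side walls: where a box's origin lies when it is home against the back panel; axes as the cabinet's. A box at home still sticks out 32 in front of the roof (the deep door covers that part when shut)
- door (a joint): opening angle of the cabinet door in rad, 0 shut, up to 1.75; hinged upright at the left (+y) side, its free right side swings out towards the robot and left; stays where it is left. The door is a shallow pan 200 wide, 45 deep, 15 to 87 above the table
- door_pull (a point): grip point on the door's brass pull: an upright round bar 10 thick, its axis 35 in front of the door's face and 150 from the hinge, free at the top; it rises to 92 above the table, held by one strut at 29 above the table; this point is on its axis, 70 above the table
- door_hinge (a point): point on the door's upright hinge axis, 51 above the table
- wine_glass: bystander: stemmed glass, 185 tall, 74 across, foot 68 across; origin at the centre of its underside
- water_bottle: bystander: green glass bottle, 220 tall, 68 across; origin at the centre of its underside
- tumbler: bystander: plain drinking glass, 90 tall, 72 across; origin at the centre of its underside
- napkin_ring: bystander: steel napkin ring standing on its end, 44 across, 30 tall; origin at the centre of its underside
- candle_stand: bystander: green candle on a flat foot, 172 tall, foot 70 across; origin at the centre of its underside
- saucer: bystander: dark blue saucer, 130 across, 16 tall; origin at the centre of its underside
Mind the look-alikes: they are no part of the job. Leave any orange look-alike of the box_b alone.

How it is judged:
On the way, in this order (a step that is already met when the one before it is completed fails the run):
1. the door has been swung open beyond 1.2 rad (value of joint door above 1.2 rad), for 0.1 s.
2. the full box lies on the ledge, short of home by 10 mm or more, and nothing of the gripper touches it (((contact force between box_a and cabinet above 4.1 N and x of box_a in the frame of cabinet between -0.11 and 0.02 m and y of box_a in the frame of cabinet between -0.06 and 0.06 m and angle between box_a's own z axis and vertical below 0.08 rad and contact force between box_a and the fingers below 0.05 N) or (contact force between box_b and cabinet above 4.1 N and x of box_b in the frame of cabinet between -0.11 and 0.02 m and y of box_b in the frame of cabinet between -0.06 and 0.06 m and angle between box_b's own z axis and vertical below 0.08 rad and contact force between box_b and the fingers below 0.05 N) or (contact force between box_c and cabinet above 4.1 N and x of box_c in the frame of cabinet between -0.11 and 0.02 m and y of box_c in the frame of cabinet between -0.06 and 0.06 m and angle between box_c's own z axis and vertical below 0.08 rad and contact force between box_c and the fingers below 0.05 N))), for 0.2 s.
At the end, for the whole second after the job is handed in: The full box (over 4.1 N on the cabinet) lies flat, within 6 mm of home against the back panel, straight within 0.14 rad and within 50 mm of the middle; the two empty boxes lie flat on the table, off the cabinet; all boxes at rest; the door is open beyond 1.0 rad (value of joint door above 1 rad and ((contact force between box_a and cabinet above 4.1 N and x of box_a in the frame of cabinet between 0.024 and 0.04 m and y of box_a in the frame of cabinet between -0.05 and 0.05 m and angle between each of box_a, box_b, box_c's own z axis and vertical below 0.08 rad and angle between the x axis of box_a and the x axis of cabinet, either way round below 0.14 rad and linear speed of each of box_a, box_b, box_c below 0.02 m/s and height (world z) of each of box_b, box_c below 0.006 m and contact force between each of box_b, box_c and cabinet below 0.5 N) or (contact force between box_b and cabinet above 4.1 N and x of box_b in the frame of cabinet between 0.024 and 0.04 m and y of box_b in the frame of cabinet between -0.05 and 0.05 m and angle between each of box_b, box_a, box_c's own z axis and vertical below 0.08 rad and angle between the x axis of box_b and the x axis of cabinet, either way round below 0.14 rad and linear speed of each of box_a, box_b, box_c below 0.02 m/s and height (world z) of each of box_a, box_c below 0.006 m and contact force between each of box_a, box_c and cabinet below 0.5 N) or (contact force between box_c and cabinet above 4.1 N and x of box_c in the frame of cabinet between 0.024 and 0.04 m and y of box_c in the frame of cabinet between -0.05 and 0.05 m and angle between each of box_c, box_a, box_b's own z axis and vertical below 0.08 rad and angle between the x axis of box_c and the x axis of cabinet, either way round below 0.14 rad and linear speed of each of box_a, box_b, box_c below 0.02 m/s and height (world z) of each of box_a, box_b below 0.006 m and contact force between each of box_a, box_b and cabinet below 0.5 N))); the robot touches nothing.
It fails at once if a bystander is moved by more than 40 mm or tipped over (distance of any of wine_glass, water_bottle, tumbler, napkin_ring, candle_stand, saucer from where it was at the start of the episode above 0.04 m or angle between any of wine_glass, water_bottle, tumbler, napkin_ring, candle_stand, saucer's own z axis and vertical above 0.4 rad).
It also fails if it takes over 72 s, if anything falls off the work surface, if the arm or the gripper's body presses on something with over 40 N, if the wrist force passes 120 N, or if a joint passes its speed limit or range.

## Robot

A 6-joint arm with a two-finger parallel gripper is mounted at the origin on the work surface. World frame = base frame: x ahead of the robot, y to its left, z up, the work surface at z = 0. Lengths are in m, angles in rad, forces in N, time in s.
With the tool pointing down it reaches from about 0.3 to 0.775 m from the base axis. Payload 14.6 kg.
Tool frame: the origin (TCP) lies at the very end of the fingers, on their centre line; the grasp point (between the pads) lies 19 mm behind it; z points along the fingers, y is the line along which they close (so a half turn about z gives the same grasp; the last joint's range is limited). The gripper opens to 94 mm and grips with 3 to 60 N. Pads are 16 mm wide; open, the fingers measure 119 mm over their backs; the gripper's body (75 mm by 177 mm) begins 78 mm behind the grasp point.
Start: joints at [-1.269, 0.3, 1.521, -0, 1.321, -0.067], TCP at [0.198, -0.513, 0.205] pointing down, gripper open.
Joint ranges: [-3.03, 3.03], [-0.79, 2.21], [0.23, 2.52], [-1.04, 4.18], [0, 3.07], [-2.55, 2.55]. Speed limits (rad/s): [2.22, 2.22, 2.57, 3.14, 3.14, 3.14].

## Interface

Orientations are given as [roll, pitch, yaw] about the fixed x, y, z axes, in that order (R = Rz(yaw) Ry(pitch) Rx(roll)).
In Python, from station import ctrl gives the robot as it stands. The module is installed in compiled form; this text tells all that it offers.
- The arm moves only by the tool step_arm, never from a script. Its argument "deltas" is a list of rows, each an object with "dp": the shift along the tool's x, y, z scaled (see below), a list of three; "twist": the turn about the tool's z scaled (see below). In form: [{"dp": [tx, ty, tz], "twist": twist}, ...]. A call has 1 to 12 rows; each row shifts and turns the commanded pose from where the row before left it, along the tool's axes as they then stand; what a row does not reach is not made up. The controller multiplies each number of a shift by 0.04 m and each number of a turn by 4 degrees. A row lasts 1/10 s, in which the tool goes at most 50 mm and 8.59 degrees, less where a joint would pass 70% of its speed; a pose out of reach is approached as far as the arm can. A call with a number of a shift or a turn outside -1 to 1 is refused whole. A call with a gripper value outside its range is refused whole. "gripper" is the opening, from -1 (shut) to 1 (fully open), set as the call begins (left out, the last holds). The fingers move at their own pace and stop on an object; "squeeze" is the grip in N (left out, the last holds). Time passes only in rows, so rows that do not move let the fingers close. It gives the time, the measured TCP pose, the force, the opening and the grip force at its end, in the units of the state.
- ctrl.get_obs(): the state, without advancing time (a new reading comes with each control period).
- ctrl.camera(name): name is "scene" or "top" or "wrist"; returns (picture, depth): 420x560x3 uint8, red, green, blue; 420x560 float32, m along the optical axis (not along the pixel's ray), 0 where there is no reading.
- ctrl.get_calibration(name): a dict with "fx", "fy", "cx", "cy" (pixels), "distortion" ([k1, k2, p1, p2, k3] as OpenCV has them; the pictures are not rectified), "world_to_cam" (4x4, takes a point from world to camera coordinates); the wrist camera has in their place "hand_eye" (4x4, takes a point from camera to tool coordinates, whose origin is the TCP and whose axes are the flange's). Camera axes: x right, y down, z forward; pixel columns grow to the right and rows downward; lengths in m; the calibration is good to about 2 mm. A picture is of the moment at which its call begins: read the wrist's pose just before it. get_calibration takes no time and is no camera call.
- ctrl.hand_in(): hands the job in; it is judged then, once.
Trained networks look in the newest picture that a camera, given by its name, has taken for a name from the list of things; names that differ only in an ending like _2 or _b are one class to them, and where a whole thing is asked for, a point or a joint stands for the part that bears it (a point fixed in the world has none). Each returns a list of dicts, best first, with "conf" (0 to 1); they miss things now and then, are a little off and sometimes report something else, mostly with a low value. They report only what shows in the picture. A call takes as long as a camera call. They do not tell look-alikes from the thing itself.
- ctrl.spot_in(camera, label): "rect" ([left, top, right, bottom] as shares, 0 to 1, of the picture: columns of its width, rows of its height, round what is visible of it).
- ctrl.cut_out(camera, label): "pixels" (420x560 bool, what is visible of it) and "rect" ([left, top, right, bottom] as shares, 0 to 1, of the picture: columns of its width, rows of its height, round what is visible of it).
The state is a dict: "time_s": time; "qpos": joint angles; "joint_vel": joint speeds; "tau": joint torques, N m; "ee_pos": TCP position; "eef_rot": TCP orientation; "force": force on the tool from outside, world axes, zero at the start; "moment": the same for the moment, N m; "grip_width": finger opening in m; "grip_force": force on a finger pad.
Only numpy, scipy, OpenCV 4.12 (cv2) and the standard library are available. Lean on these libraries where they do the work, as an engineer would, in place of code of your own. Each camera call takes 0.05 s, during which the arm holds its last target. There are 200 camera calls.

## Working session

There is one attempt and no reset: what is moved stays moved. The work goes in short steps, Python scripts to look and compute and a tool call to move; the robot and the scene stay as the last step left them, time stands still between calls to the robot, and variables do not carry over. Pictures are saved under pics/ and viewed, at most 10 in all, crops included, and the job is handed in when it is done.

Besides the shell and the picture viewer there is one more tool, called after ">>>" as name(argument=value, ...), one argument or row to a line, values as JSON. step_arm: Moves the arm, as the interface text tells. Its arguments: {"type":"object","properties":{"deltas":{"type":"array"},"gripper":{"type":"number"},"squeeze":{"type":"number"}},"required":["deltas"]}

```bash
mkdir -p pics
cat > h.py <<'E'
import numpy as np, cv2
from station import ctrl
def pts(cam, depth, mask=None):
    c=ctrl.get_calibration(cam)
    K=np.array([[c['fx'],0,c['cx']],[0,c['fy'],c['cy']],[0,0,1]])
    m=(depth>0) if mask is None else (mask&(depth>0))
    v,u=np.nonzero(m)
    n=cv2.undistortPoints(np.stack([u,v],1).astype(np.float64)[:,None],K,np.array(c['distortion'],float))[:,0]
    z=depth[v,u]
    P=np.c_[n*z[:,None],z]
    T=np.linalg.inv(np.array(c['world_to_cam']))
    return P@T[:3,:3].T+T[:3,3],u,v
def save(n,p): cv2.imwrite('pics/'+n+'.png',p[:,:,::-1])
E
python3 - <<'E'
from h import *
for cam in ('scene','top'):
    p,d=ctrl.camera(cam); save(cam+'0',p); np.save(cam+'0.npy',d)
    for l in ['box_a','cabinet','door','door_pull','wine_glass','water_bottle','tumbler','napkin_ring','candle_stand','saucer']:
        for r in ctrl.cut_out(cam,l):
            if r['conf']<.3: continue
            P,u,v=pts(cam,d,r['pixels'])
            if len(P)<5: continue
            zt=np.percentile(P[:,2],95); Q=P[P[:,2]>zt-.008]
            c,wh,a=cv2.minAreaRect((Q[:,:2]*1000).astype(np.float32))
            print(cam,l,round(r['conf'],2),'px',int(u.mean()),int(v.mean()),'med',np.median(P,0).round(3),'ztop',zt.round(3),'rect',np.round(c),np.round(wh),round(a,1))
print(ctrl.get_obs())
E
```

```text
scene box_a 0.93 px 181 200 med [ 0.545 -0.361  0.047] ztop 0.051 rect [ 533. -370.] [ 51. 129.] 84.9
scene box_a 0.84 px 221 223 med [ 0.572 -0.235  0.048] ztop 0.051 rect [ 558. -243.] [ 50. 129.] 89.0
scene box_a 0.78 px 280 215 med [ 0.489 -0.113  0.048] ztop 0.052 rect [ 473. -119.] [ 48. 129.] 81.6
scene box_a 0.76 px 366 202 med [0.356 0.068 0.047] ztop 0.052 rect [344.  68.] [ 50. 127.] 54.0
scene box_a 0.3 px 260 294 med [ 0.754 -0.047  0.154] ztop 0.187 rect [743. -52.] [60. 60.] 0.5
scene door 0.75 px 383 275 med [0.587 0.162 0.088] ztop 0.091 rect [569. 165.] [200.  88.] 87.2
scene door_pull 0.93 px 383 275 med [0.587 0.162 0.088] ztop 0.091 rect [568. 166.] [199.  87.] 86.8
scene wine_glass 0.75 px 260 294 med [ 0.754 -0.047  0.154] ztop 0.187 rect [743. -52.] [60. 60.] 0.5
scene wine_glass 0.49 px 383 275 med [0.586 0.162 0.088] ztop 0.091 rect [570. 166.] [198.  89.] 86.6
scene water_bottle 0.62 px 160 246 med [ 0.735 -0.289  0.128] ztop 0.22 rect [ 721. -303.] [32. 29.] 56.1
scene tumbler 0.98 px 220 281 med [ 0.72  -0.159  0.059] ztop 0.091 rect [ 725. -156.] [71. 70
[... 1985 characters left out ...]
299. -407.] [126. 126.] 87.6
{'time_s': 1.1, 'qpos': array([-1.26858938e+00,  2.99914753e-01,  1.52101351e+00, -1.26095824e-05,
        1.32067853e+00, -6.66078604e-02]), 'joint_vel': array([-0.00042385,  0.0016417 ,  0.00020018,  0.00030934, -0.00050067,
       -0.00227585]), 'tau': array([ 7.32682456e-04, -5.31661355e+01, -3.52918839e+01,  7.08332215e-02,
        2.13741622e-02,  2.19142942e-05]), 'ee_pos': array([ 0.19826773, -0.51300953,  0.20543176]), 'eef_rot': array([-3.14157773e+00,  1.12487645e-05,  3.68817932e-01]), 'force': array([ 0.5074524 ,  0.61386199, -0.11244222]), 'moment': array([ 0.03627079,  0.00421338, -0.01158911]), 'grip_force': 0.0, 'grip_width': 0.09422074954523033}
```

View pics/top0.png

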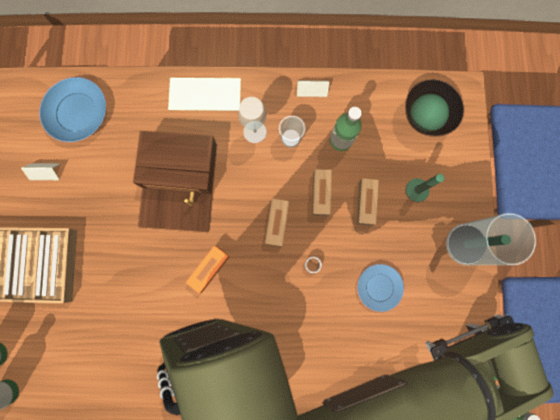

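View pics/scene0.png

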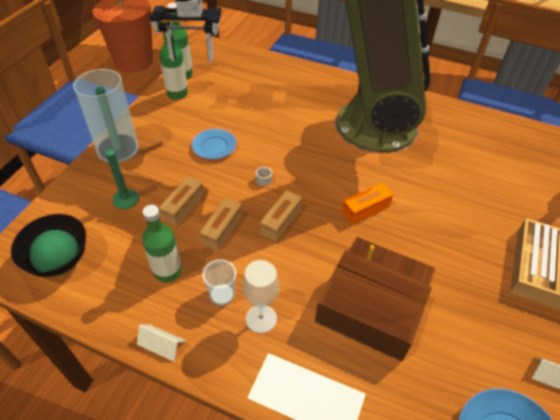

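Run:
```python
from h import *
A=[]
for cam in('top','scene'):
    d=np.load(cam+'0.npy'); P,u,v=pts(cam,d); A.append(P)
    M=P[(P[:,0]>.4)&(P[:,0]<.8)&(P[:,1]>0)&(P[:,1]<.35)]
    T=M[(M[:,2]>.08)&(M[:,2]<.1)]
    c,wh,a=cv2.minAreaRect((T[:,:2]*1000).astype(np.float32)); print(cam,c,wh,a,np.round(cv2.boxPoints((c,wh,a))))
    for x0 in np.arange(.44,.54,.01):
        s=T[(T[:,0]>=x0)&(T[:,0]<x0+.01)]; 
        if len(s): print(round(x0,3),len(s),s[:,1].min().round(3),s[:,1].max().round(3),s[:,2].max().round(3))
    H=T[T[:,0]<.515]; print(np.median(H,0))
```

```text
top (618.4107666015625, 160.95474243164062) (202.47222900390625, 188.7832794189453) 86.21631622314453 [[518.  66.]
 [706.  54.]
 [719. 256.]
 [531. 268.]]
0.52 13 0.114 0.122 0.092
[nan nan nan]
scene (619.3884887695312, 162.12237548828125) (198.99354553222656, 187.45201110839844) 85.88044738769531 [[519.  70.]
 [706.  56.]
 [720. 255.]
 [533. 268.]]
0.52 23 0.114 0.124 0.094
0.53 2 0.117 0.121 0.085
[nan nan nan]
  return _methods._mean(a, axis=axis, dtype=dtype,
  ret = um.true_divide(
```

```bash
cat >> h.py <<'E'
import json
def plan(way, n=None, start=None):
    """way: list of (x,y,z,yawdeg,rows); prints rows in tool units"""
    if start is None:
        o=ctrl.get_obs(); p=np.array(o['ee_pos']); yaw=o['eef_rot'][2]
        print('now',p.round(4),np.degrees(yaw).round(1),'t',o['time_s'])
    else: p,yaw=np.array(start[:3],float),np.radians(start[3])
    for w in way:
        t=np.array(w[:3]); N=w[4]
        for k in range(N,0,-1):
            c,s=np.cos(yaw),np.sin(yaw); R=np.array([[c,s,0],[s,-c,0],[0,0,-1]])
            dw=np.round(R.T@((t-p)/k)/.04,2); tw=round(-((np.degrees(np.radians(w[3])-yaw)+180)%360-180)/k/4,2)
            if abs(dw).max()>1 or abs(tw)>1: print('OVER')
            print(json.dumps({"dp":list(dw),"twist":tw}),end=',')
            p=p+R@dw*.04; yaw-=np.radians(tw*4)
        print('\n->',p.round(4),np.degrees(yaw).round(1))
ex=np.array([.9976,-.0698]); ey=np.array([.0698,.9976]); O=np.array([.612,.1622])
def cab(x,y): return O+x*ex+y*ey
E
python3 -c "
from h import *
plan([(.527,.1185,.13,86,20)])"
```

```text
now [ 0.1983 -0.513   0.2054] 21.1 t 1.1
{"dp": [0.67, -0.59, 0.09], "twist": -0.81},{"dp": [0.7, -0.55, 0.09], "twist": -0.81},{"dp": [0.73, -0.51, 0.09], "twist": -0.81},{"dp": [0.76, -0.47, 0.1], "twist": -0.81},{"dp": [0.78, -0.42, 0.09], "twist": -0.81},{"dp": [0.81, -0.38, 0.1], "twist": -0.81},{"dp": [0.83, -0.33, 0.09], "twist": -0.81},{"dp": [0.84, -0.29, 0.1], "twist": -0.81},{"dp": [0.86, -0.24, 0.09], "twist": -0.81},{"dp": [0.87, -0.19, 0.1], "twist": -0.81},{"dp": [0.88, -0.14, 0.09], "twist": -0.81},{"dp": [0.88, -0.09, 0.1], "twist": -0.81},{"dp": [0.89, -0.04, 0.09], "twist": -0.81},{"dp": [0.89, 0.01, 0.1], "twist": -0.81},{"dp": [0.89, 0.06, 0.09], "twist": -0.81},{"dp": [0.88, 0.11, 0.1], "twist": -0.81},{"dp": [0.87, 0.17, 0.09], "twist": -0.81},{"dp": [0.86, 0.21, 0.1], "twist": -0.82},{"dp": [0.85, 0.26, 0.09], "twist": -0.81},{"dp": [0.83, 0.31, 0.1], "twist": -0.82},
-> [0.5269 0.1184 0.1298] 86.0
```

>>> step_arm(
  deltas=[
    {"dp": [0.67,-0.59,0.09],"twist": -0.8},
    {"dp": [0.7,-0.55,0.09],"twist": -0.8},
    {"dp": [0.73,-0.51,0.09],"twist": -0.8},
    {"dp": [0.76,-0.47,0.1],"twist": -0.8},
    {"dp": [0.78,-0.42,0.09],"twist": -0.8},
    {"dp": [0.81,-0.38,0.1],"twist": -0.8},
    {"dp": [0.83,-0.33,0.09],"twist": -0.8},
    {"dp": [0.84,-0.29,0.1],"twist": -0.8},
    {"dp": [0.86,-0.24,0.09],"twist": -0.8},
    {"dp": [0.87,-0.19,0.1],"twist": -0.8},
    {"dp": [0.88,-0.14,0.09],"twist": -0.8},
    {"dp": [0.88,-0.09,0.1],"twist": -0.8},
  ],
  gripper=-0.36,
  squeeze=40,
)

```text
time_s: 2.3
ee_pos: [0.3974, -0.133, 0.1604]
eef_rot: [3.141, -0.0, 1.041]
force: [-0.7, -0.5, -0.5]
grip_width: 0.0303
grip_force: 0.0
```

```bash
python3 -c "
from h import *
plan([(.527,.1185,.13,86,9)])"
```

```text
now [ 0.3974 -0.133   0.1604] 59.7 t 2.3
{"dp": [0.78, -0.04, 0.08], "twist": -0.73},{"dp": [0.79, -0.0, 0.08], "twist": -0.73},{"dp": [0.79, 0.04, 0.09], "twist": -0.73},{"dp": [0.78, 0.08, 0.08], "twist": -0.73},{"dp": [0.78, 0.12, 0.09], "twist": -0.73},{"dp": [0.77, 0.15, 0.08], "twist": -0.73},{"dp": [0.76, 0.19, 0.09], "twist": -0.73},{"dp": [0.75, 0.24, 0.08], "twist": -0.74},{"dp": [0.74, 0.27, 0.09], "twist": -0.73},
-> [0.527  0.1187 0.13  ] 86.0
```

>>> step_arm(
  deltas=[
    {"dp": [0.78,-0.04,0.08],"twist": -0.73},
    {"dp": [0.79,0,0.08],"twist": -0.73},
    {"dp": [0.79,0.04,0.09],"twist": -0.73},
    {"dp": [0.78,0.08,0.08],"twist": -0.73},
    {"dp": [0.78,0.12,0.09],"twist": -0.73},
    {"dp": [0.77,0.15,0.08],"twist": -0.73},
    {"dp": [0.76,0.19,0.09],"twist": -0.73},
    {"dp": [0.75,0.24,0.08],"twist": -0.74},
    {"dp": [0.74,0.27,0.09],"twist": -0.73},
    {"dp": [0,0,0],"twist": 0},
  ],
)

```text
time_s: 3.3
ee_pos: [0.5277, 0.1195, 0.1292]
eef_rot: [-3.141, -0.0, 1.503]
force: [0.1, -0.6, -0.3]
grip_width: 0.0298
grip_force: 0.0
```

Run:
```python
from h import *
o=ctrl.get_obs(); p,d=ctrl.camera('wrist'); save('w1',p)
c=ctrl.get_calibration('wrist'); K=np.array([[c['fx'],0,c['cx']],[0,c['fy'],c['cy']],[0,0,1]])
v,u=np.nonzero(d>0); n=cv2.undistortPoints(np.stack([u,v],1).astype(float)[:,None],K,np.array(c['distortion']))[:,0]
P=np.c_[n*d[v,u][:,None],d[v,u]]; T=np.array(c['hand_eye']); P=P@T[:3,:3].T+T[:3,3]
from scipy.spatial.transform import Rotation as Ro
W=Ro.from_euler('xyz',o['eef_rot']).apply(P)+o['ee_pos']
print(o['ee_pos'])
m=(W[:,2]>.088)&(W[:,2]<.1)&(W[:,0]<.56)&(W[:,0]>.45)
q=W[m]; print(m.sum(), q.min(0),q.max(0),np.median(q,0), u[m].mean() if m.any() else 0)
```

```text
[0.52770635 0.11950949 0.12917971]
152 [0.51905433 0.11012289 0.08800352] [0.5599393  0.12512646 0.09384346] [0.52413556 0.11928917 0.0907198 ] 280.48026315789474
```

View pics/w1.png

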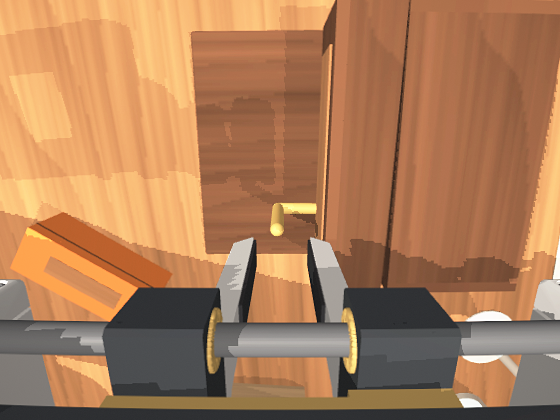

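>>> step_arm(
  deltas=[
    {"dp": [0,-0.07,0.64],"twist": 0},
    {"dp": [0,0,0.64],"twist": 0},
    {"dp": [0,0,0.64],"twist": 0},
    {"dp": [0,0,0],"twist": 0},
    {"dp": [0,0,0],"twist": 0},
  ],
)

```text
time_s: 3.85
ee_pos: [0.5244, 0.1167, 0.0538]
eef_rot: [3.142, 0.0, 1.497]
force: [0.7, 0.2, 0.3]
grip_width: 0.0305
grip_force: 0.0
```

>>> step_arm(
  deltas=[
    {"dp": [0,0,0],"twist": 0},
    {"dp": [0,0,0],"twist": 0},
    {"dp": [0,0,0],"twist": 0},
  ],
  gripper=-0.62,
)

```text
time_s: 4.15
ee_pos: [0.5247, 0.1172, 0.054]
eef_rot: [3.14, -0.0, 1.498]
force: [-0.1, -0.5, -0.3]
grip_width: 0.0179
grip_force: 0.0
```

Run:
```python
from h import *
o=ctrl.get_obs(); p=np.array(o['ee_pos']); y0=np.degrees(o['eef_rot'][2])
H=np.array([.619,.262]); r=np.array([.5245,.119])-H
for hyp,H in (('x0',H),('x-45',cab(-.045,.1))):
  r=np.array([.5245,.119])-H; way=[]
  for th in range(4,88,4):
    a=-np.radians(th); q=H+np.array([r[0]*np.cos(a)-r[1]*np.sin(a),r[0]*np.sin(a)+r[1]*np.cos(a)])
    way.append((*q,.052,y0-th,1))
  if hyp=='x0': plan(way)
  print(hyp,[np.round(w[:2],3) for w in way[::6]])
```

```text
now [0.5247 0.1172 0.054 ] 85.8 t 4.15
{"dp": [0.2, -0.26, 0.05], "twist": 1.0},
-> [0.5149 0.1259 0.052 ] 81.8
{"dp": [0.15, -0.26, -0.0], "twist": 1.0},
-> [0.5054 0.1334 0.052 ] 77.8
{"dp": [0.16, -0.25, -0.0], "twist": 1.0},
-> [0.497  0.1417 0.052 ] 73.8
{"dp": [0.16, -0.26, -0.0], "twist": 1.0},
-> [0.4888 0.1508 0.052 ] 69.8
{"dp": [0.15, -0.26, -0.0], "twist": 1.0},
-> [0.4811 0.16   0.052 ] 65.8
{"dp": [0.16, -0.25, -0.0], "twist": 1.0},
-> [0.4746 0.1699 0.052 ] 61.8
{"dp": [0.15, -0.26, -0.0], "twist": 1.0},
-> [0.4683 0.1801 0.052 ] 57.8
{"dp": [0.16, -0.25, -0.0], "twist": 1.0},
-> [0.4632 0.1908 0.052 ] 53.8
{"dp": [0.15, -0.26, -0.0], "twist": 1.0},
-> [0.4583 0.2018 0.052 ] 49.8
{"dp": [0.16, -0.25, -0.0], "twist": 1.0},
-> [0.4548 0.2132 0.052 ] 45.8
{"dp": [0.15, -0.26, -0.0], "twist": 1.0},
-> [0.4515 0.2247 0.052 ] 41.8
{"dp": [0.16, -0.25, -0.0], "twist": 1.0},
-> [0.4496 0.2364 0.052 ] 37.8
{"dp": [0.15, -0.26, -0.0], "twist": 1.0},
-> [0.448  0.2483 0.052 ] 33.8
{"dp": [0.16, -0.26, -0.0], "twist": 1.0},
-> [0.4475 0.2605 0.052 ] 29.8
{"dp": [0.16, -0.25, -0.0], "twist": 1.0},
-> [0.4481 0.2724 0.052 ] 25.8
{"dp": [0.15, -0.26, -0.0], "twist": 1.0},
-> [0.449  0.2844 0.052 ] 21.8
{"dp": [0.16, -0.25, -0.0], "twist": 1.0},
-> [0.4512 0.296  0.052 ] 17.8
{"dp": [0.15, -0.26, -0.0], "twist": 1.0},
-> [0.4537 0.3078 0.052 ] 13.8
{"dp": [0.16, -0.25, -0.0], "twist": 1.0},
-> [0.4575 0.319  0.052 ] 9.8
{"dp": [0.15, -0.26, -0.0], "twist": 1.0},
-> [0.4617 0.3303 0.052 ] 5.8
{"dp": [0.16, -0.25, -0.0], "twist": 1.0},
-> [0.467  0.3409 0.052 ] 1.8
x0 [array([0.515, 0.126]), array([0.468, 0.18 ]), array([0.448, 0.248]), array([0.457, 0.319])]
x-45 [array([0.514, 0.123]), array([0.462, 0.159]), array([0.428, 0.214]), array([0.42 , 0.278])]
```

>>> step_arm(
  deltas=[
    {"dp": [0.2,-0.26,0.04],"twist": 1.0},
    {"dp": [0.15,-0.26,0],"twist": 1.0},
    {"dp": [0.16,-0.25,0],"twist": 1.0},
    {"dp": [0.16,-0.26,0],"twist": 1.0},
    {"dp": [0.15,-0.26,0],"twist": 1.0},
  ],
)

```text
time_s: 4.65
ee_pos: [0.4806, 0.1603, 0.0519]
eef_rot: [3.141, -0.0, 1.146]
force: [2.5, 0.6, 0.1]
grip_width: 0.0181
grip_force: 0.6
```

Run:
```python
from h import *
p,d=ctrl.camera('top'); P,u,v=pts('top',d); 
T=P[(P[:,2]>.083)&(P[:,2]<.093)&(P[:,0]>.4)&(P[:,0]<.62)&(P[:,1]>.0)&(P[:,1]<.35)]
g=cv2.resize(p[120:260,90:270],(720,560)); save('t1',g)
```

```text
(no output)
```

View pics/t1.png

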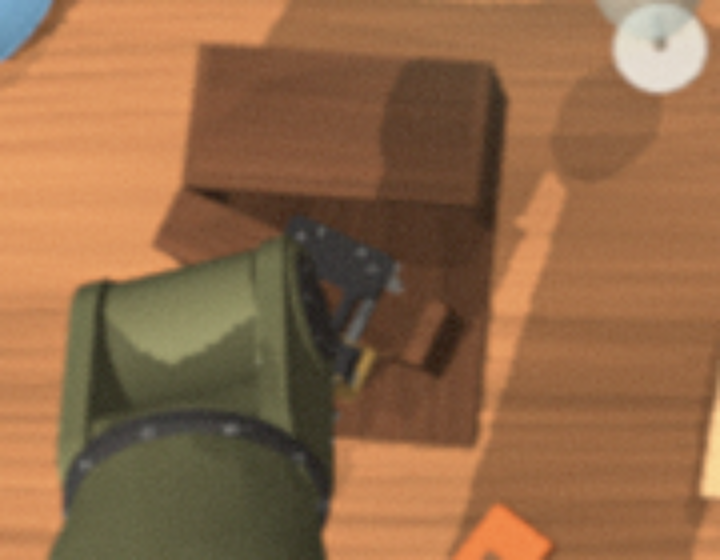

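The crop shows the door swung about 20°, pivoting at the roof's front-left corner (crop px ~190,188), as I assumed. Forces are tiny, so I'll continue.

>>> step_arm(
  deltas=[
    {"dp": [0.16,-0.25,0],"twist": 1.0},
    {"dp": [0.15,-0.26,0],"twist": 1.0},
    {"dp": [0.16,-0.25,0],"twist": 1.0},
    {"dp": [0.15,-0.26,0],"twist": 1.0},
    {"dp": [0.16,-0.25,0],"twist": 1.0},
    {"dp": [0.15,-0.26,0],"twist": 1.0},
    {"dp": [0.16,-0.25,0],"twist": 1.0},
    {"dp": [0.15,-0.26,0],"twist": 1.0},
  ],
)

```text
time_s: 5.5
ee_pos: [0.4479, 0.2486, 0.0519]
eef_rot: [3.141, -0.001, 0.589]
force: [1.5, -1.5, -0.6]
grip_width: 0.0177
grip_force: 0.6
```

>>> step_arm(
  deltas=[
    {"dp": [0.16,-0.26,0],"twist": 1.0},
    {"dp": [0.16,-0.25,0],"twist": 1.0},
    {"dp": [0.15,-0.26,0],"twist": 1.0},
    {"dp": [0.16,-0.25,0],"twist": 1.0},
    {"dp": [0.15,-0.26,0],"twist": 1.0},
    {"dp": [0.16,-0.25,0],"twist": 1.0},
    {"dp": [0.15,-0.26,0],"twist": 1.0},
    {"dp": [0.16,-0.25,0],"twist": 1.0},
    {"dp": [0.15,-0.26,0],"twist": 0.5},
    {"dp": [0,0,0],"twist": 0},
    {"dp": [0,0,0],"twist": 0},
  ],
)

```text
time_s: 6.6
ee_pos: [0.4722, 0.3512, 0.0514]
eef_rot: [3.141, 0.0, -0.001]
force: [-0.2, -0.7, 0.6]
grip_width: 0.0181
grip_force: 0.0
```

>>> step_arm(
  deltas=[
    {"dp": [0,0,-1],"twist": 0},
    {"dp": [0,0,-1],"twist": 0},
    {"dp": [0,0,-0.8],"twist": 0},
  ],
  gripper=-0.4,
)

```text
time_s: 6.9
ee_pos: [0.4723, 0.351, 0.1658]
eef_rot: [-3.141, -0.001, -0.001]
force: [0.6, 0.2, -0.5]
grip_width: 0.0282
grip_force: 0.0
```

```bash
python3 -c "
from h import *
plan([(.475,-.119,.1,-8,13),(.475,-.119,.012,-8,4)])"
```

```text
now [0.4723 0.351  0.1658] -0.1 t 6.9
{"dp": [0.01, 0.9, 0.13], "twist": 0.15},{"dp": [0.02, 0.9, 0.13], "twist": 0.15},{"dp": [0.02, 0.9, 0.13], "twist": 0.15},{"dp": [0.03, 0.9, 0.13], "twist": 0.15},{"dp": [0.04, 0.9, 0.13], "twist": 0.15},{"dp": [0.05, 0.9, 0.12], "twist": 0.15},{"dp": [0.06, 0.9, 0.13], "twist": 0.15},{"dp": [0.07, 0.9, 0.12], "twist": 0.16},{"dp": [0.09, 0.9, 0.13], "twist": 0.15},{"dp": [0.09, 0.9, 0.12], "twist": 0.16},{"dp": [0.11, 0.9, 0.13], "twist": 0.15},{"dp": [0.11, 0.91, 0.12], "twist": 0.16},{"dp": [0.13, 0.9, 0.13], "twist": 0.15},
-> [ 0.4751 -0.119   0.0998] -8.0
{"dp": [-0.0, 0.0, 0.55], "twist": 0.0},{"dp": [-0.0, 0.0, 0.55], "twist": 0.0},{"dp": [-0.0, 0.0, 0.55], "twist": 0.0},{"dp": [-0.0, 0.0, 0.55], "twist": 0.0},
-> [ 0.4751 -0.119   0.0118] -8.0
```

>>> step_arm(
  deltas=[
    {"dp": [0.01,0.9,0.13],"twist": 0.15},
    {"dp": [0.02,0.9,0.13],"twist": 0.15},
    {"dp": [0.02,0.9,0.13],"twist": 0.15},
    {"dp": [0.03,0.9,0.13],"twist": 0.15},
    {"dp": [0.04,0.9,0.13],"twist": 0.15},
    {"dp": [0.05,0.9,0.12],"twist": 0.15},
    {"dp": [0.06,0.9,0.13],"twist": 0.15},
    {"dp": [0.07,0.9,0.12],"twist": 0.16},
    {"dp": [0.09,0.9,0.13],"twist": 0.15},
    {"dp": [0.09,0.9,0.12],"twist": 0.16},
    {"dp": [0.11,0.9,0.13],"twist": 0.15},
    {"dp": [0.11,0.91,0.12],"twist": 0.16},
  ],
  gripper=0.7,
)

```text
time_s: 8.1
ee_pos: [0.4732, -0.0838, 0.1026]
eef_rot: [3.142, -0.0, -0.129]
force: [1.1, -0.2, -0.2]
grip_width: 0.0798
grip_force: 0.0
```

>>> step_arm(
  deltas=[
    {"dp": [0.13,0.9,0.13],"twist": 0.15},
    {"dp": [0,0,0],"twist": 0},
  ],
)

```text
time_s: 8.3
ee_pos: [0.4735, -0.1218, 0.097]
eef_rot: [3.141, 0.001, -0.143]
force: [-0.5, 0.0, 0.5]
grip_width: 0.0796
grip_force: 0.0
```

Run:
```python
from h import *
p,d=ctrl.camera('scene'); save('s2',p)
P,u,v=pts('scene',d)
T=P[(P[:,2]>.082)&(P[:,2]<.096)&(P[:,0]>.38)&(P[:,0]<.75)&(P[:,1]>.05)&(P[:,1]<.4)]
D=T[T[:,0]<.58]; c,wh,a=cv2.minAreaRect((D[:,:2]*1000).astype(np.float32)); print('door',c,wh,a)
R=T[(T[:,0]>.63)]; c,wh,a=cv2.minAreaRect((R[:,:2]*1000).astype(np.float32)); print('roof',c,wh,a)
plan([(.475,-.119,.012,-8,4)])
```

```text
door (500.01898193359375, 311.5192565917969) (84.27932739257812, 165.0349884033203) 86.35944366455078
roof (669.4844970703125, 158.78240966796875) (199.1420440673828, 86.86865997314453) 87.5265121459961
now [ 0.4736 -0.1201  0.0972] -8.2 t 8.35
{"dp": [0.01, -0.01, 0.53], "twist": -0.01},{"dp": [0.01, -0.01, 0.53], "twist": -0.01},{"dp": [0.01, -0.01, 0.53], "twist": -0.01},{"dp": [0.0, -0.0, 0.54], "twist": -0.01},
-> [ 0.475  -0.1191  0.012 ] -8.0
```

View pics/s2.png

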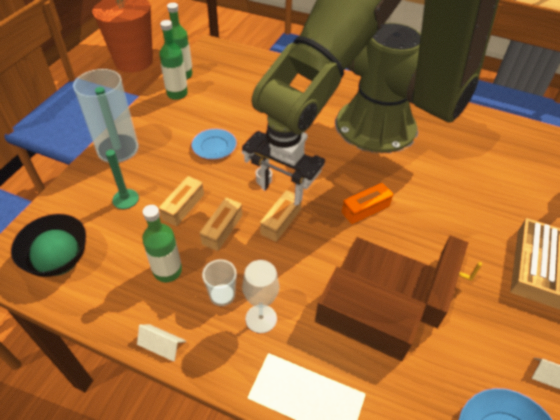

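The door stands at about 90° (px 447,280), and the gripper is over the oak box at (280,215). I'll descend, grip and lift.

>>> step_arm(
  deltas=[
    {"dp": [0.01,-0.01,0.53],"twist": 0},
    {"dp": [0.01,-0.01,0.53],"twist": 0},
    {"dp": [0.01,-0.01,0.53],"twist": 0},
    {"dp": [0,0,0.54],"twist": 0},
    {"dp": [0,0,0],"twist": 0},
  ],
)

```text
time_s: 8.85
ee_pos: [0.4742, -0.1163, 0.0104]
eef_rot: [-3.141, 0.004, -0.139]
force: [0.2, 0.5, 0.3]
grip_width: 0.0798
grip_force: 0.0
```

>>> step_arm(
  deltas=[
    {"dp": [0,0,0],"twist": 0},
    {"dp": [0,0,0],"twist": 0},
    {"dp": [0,0,0],"twist": 0},
    {"dp": [0,0,0],"twist": 0},
    {"dp": [0,0,-0.4],"twist": 0},
    {"dp": [0,0,-0.6],"twist": 0},
    {"dp": [0,0,0],"twist": 0},
    {"dp": [0,0,0],"twist": 0},
    {"dp": [0,0,0],"twist": 0},
    {"dp": [0,0,0],"twist": 0},
  ],
  gripper=-1,
  squeeze=35,
)

```text
time_s: 9.85
ee_pos: [0.4753, -0.1173, 0.0513]
eef_rot: [-3.141, 0.002, -0.141]
force: [0.5, -0.4, -2.5]
grip_width: 0.046
grip_force: 35.0
```

2.5 N, so this one is empty. I'll set it back and go to the middle one.

>>> step_arm(
  deltas=[
    {"dp": [0,0,0.4],"twist": 0},
    {"dp": [0,0,0.4],"twist": 0},
    {"dp": [0,0,0.2],"twist": 0},
    {"dp": [0,0,0],"twist": 0},
  ],
)

```text
time_s: 10.25
ee_pos: [0.4779, -0.1177, 0.0134]
eef_rot: [3.141, -0.005, -0.141]
force: [5.5, 2.9, 12.3]
grip_width: 0.0458
grip_force: 35.0
```

>>> step_arm(
  deltas=[
    {"dp": [0,0,0],"twist": 0},
    {"dp": [0,0,0],"twist": 0},
    {"dp": [0,0,-0.5],"twist": 0},
    {"dp": [0,0,-1],"twist": 0},
    {"dp": [0,0,-0.9],"twist": 0},
  ],
  gripper=0.6,
)

```text
time_s: 10.75
ee_pos: [0.4753, -0.1174, 0.109]
eef_rot: [-3.141, 0.002, -0.141]
force: [-0.6, -0.5, -0.2]
grip_width: 0.0747
grip_force: 0.0
```

```bash
python3 -c "
from h import *
plan([(.559,-.243,.10,-2,5),(.559,-.243,.012,-2,4)])"
```

```text
now [ 0.4753 -0.1174  0.109 ] -8.1 t 10.75
{"dp": [0.5, 0.56, 0.05], "twist": -0.3},{"dp": [0.49, 0.57, 0.04], "twist": -0.3},{"dp": [0.48, 0.59, 0.05], "twist": -0.31},{"dp": [0.47, 0.59, 0.04], "twist": -0.3},{"dp": [0.45, 0.61, 0.05], "twist": -0.31},
-> [ 0.559  -0.2431  0.0998] -2.0
{"dp": [0.0, -0.0, 0.55], "twist": 0.0},{"dp": [0.0, -0.0, 0.55], "twist": 0.0},{"dp": [0.0, -0.0, 0.55], "twist": 0.0},{"dp": [0.0, -0.0, 0.55], "twist": 0.0},
-> [ 0.559  -0.2431  0.0118] -2.0
```

>>> step_arm(
  deltas=[
    {"dp": [0.5,0.56,0.05],"twist": -0.3},
    {"dp": [0.49,0.57,0.04],"twist": -0.3},
    {"dp": [0.48,0.59,0.05],"twist": -0.3},
    {"dp": [0.47,0.59,0.04],"twist": -0.3},
    {"dp": [0.45,0.61,0.05],"twist": -0.3},
    {"dp": [0,0,0.1],"twist": 0},
    {"dp": [0,0,0.5],"twist": 0},
    {"dp": [0,0,0.55],"twist": 0},
    {"dp": [0,0,0.55],"twist": 0},
    {"dp": [0,0,0.5],"twist": 0},
    {"dp": [0,0,0],"twist": 0},
  ],
)

```text
time_s: 11.85
ee_pos: [0.5575, -0.2419, 0.008]
eef_rot: [-3.139, 0.005, -0.036]
force: [0.8, -0.2, -0.3]
grip_width: 0.0753
grip_force: 0.0
```

>>> step_arm(
  deltas=[
    {"dp": [0,0,0],"twist": 0},
    {"dp": [0,0,0],"twist": 0},
    {"dp": [0,0,0],"twist": 0},
    {"dp": [0,0,0],"twist": 0},
    {"dp": [0,0,-0.4],"twist": 0},
    {"dp": [0,0,-0.6],"twist": 0},
    {"dp": [0,0,0],"twist": 0},
    {"dp": [0,0,0],"twist": 0},
    {"dp": [0,0,0],"twist": 0},
    {"dp": [0,0,0],"twist": 0},
  ],
  gripper=-1,
)

```text
time_s: 12.85
ee_pos: [0.559, -0.243, 0.0501]
eef_rot: [-3.141, 0.001, -0.036]
force: [0.3, -0.7, -2.9]
grip_width: 0.0463
grip_force: 35.0
```

>>> step_arm(
  deltas=[
    {"dp": [0,0,0.4],"twist": 0},
    {"dp": [0,0,0.4],"twist": 0},
    {"dp": [0,0,0.2],"twist": 0},
    {"dp": [0,0,0],"twist": 0},
  ],
)

```text
time_s: 13.25
ee_pos: [0.5595, -0.2428, 0.0101]
eef_rot: [-3.141, 0.0, -0.036]
force: [0.5, 2.1, 1.9]
grip_width: 0.0458
grip_force: 35.0
```

>>> step_arm(
  deltas=[
    {"dp": [0,0,0],"twist": 0},
    {"dp": [0,0,0],"twist": 0},
    {"dp": [0,0,-0.5],"twist": 0},
    {"dp": [0,0,-1],"twist": 0},
    {"dp": [0,0,-0.9],"twist": 0},
  ],
  gripper=0.6,
)

```text
time_s: 13.75
ee_pos: [0.5592, -0.2432, 0.1077]
eef_rot: [-3.141, 0.001, -0.036]
force: [-0.2, -0.2, -0.5]
grip_width: 0.0748
grip_force: 0.0
```

Run:
```python
from h import *
p,d=ctrl.camera('scene')
for r in ctrl.cut_out('scene','box_a')[:5]:
    P,u,v=pts('scene',d,r['pixels']); 
    if len(P)<5: continue
    zt=np.percentile(P[:,2],95); Q=P[P[:,2]>zt-.008]
    print(round(r['conf'],2),zt.round(3),np.round(np.concatenate([np.ravel(k) for k in cv2.minAreaRect((Q[:,:2]*1000).astype(np.float32))])))
plan([(.534,-.3705,.10,-5,5),(.534,-.3705,.012,-5,4)])
```

```text
0.91 0.052 [ 535. -369.   47.  126.   85.]
0.9 0.052 [346.  66.  49. 126.  54.]
0.89 0.052 [ 475. -117.   48.  127.   82.]
0.58 0.09 [520. 309.  83. 206.  86.]
0.56 0.052 [ 558. -229.   74.  126.   87.]
now [ 0.5614 -0.2443  0.1118] -2.1 t 13.85
{"dp": [-0.11, 0.64, 0.06], "twist": 0.15},{"dp": [-0.11, 0.64, 0.06], "twist": 0.15},{"dp": [-0.1, 0.64, 0.06], "twist": 0.14},{"dp": [-0.1, 0.63, 0.06], "twist": 0.15},{"dp": [-0.08, 0.64, 0.06], "twist": 0.14},
-> [ 0.5341 -0.3705  0.0998] -5.0
{"dp": [-0.0, -0.0, 0.55], "twist": 0.0},{"dp": [-0.0, -0.0, 0.55], "twist": 0.0},{"dp": [-0.0, -0.0, 0.55], "twist": 0.0},{"dp": [-0.0, -0.0, 0.55], "twist": 0.0},
-> [ 0.5341 -0.3705  0.0118] -5.0
```

>>> step_arm(
  deltas=[
    {"dp": [-0.11,0.64,0.06],"twist": 0.15},
    {"dp": [-0.11,0.64,0.06],"twist": 0.15},
    {"dp": [-0.1,0.64,0.06],"twist": 0.15},
    {"dp": [-0.1,0.63,0.06],"twist": 0.15},
    {"dp": [-0.08,0.64,0.06],"twist": 0.15},
    {"dp": [0,0,0.1],"twist": 0},
    {"dp": [0,0,0.5],"twist": 0},
    {"dp": [0,0,0.55],"twist": 0},
    {"dp": [0,0,0.5],"twist": 0},
    {"dp": [0,0,0.45],"twist": 0},
    {"dp": [0,0,0],"twist": 0},
  ],
)

```text
time_s: 14.95
ee_pos: [0.531, -0.3677, 0.0076]
eef_rot: [-3.139, 0.004, -0.088]
force: [0.3, -0.3, 0.0]
grip_width: 0.0748
grip_force: 0.0
```

>>> step_arm(
  deltas=[
    {"dp": [0,0,0],"twist": 0},
    {"dp": [0,0,0],"twist": 0},
    {"dp": [0,0,0],"twist": 0},
    {"dp": [0,0,0],"twist": 0},
    {"dp": [0,0,-0.4],"twist": 0},
    {"dp": [0,0,-0.6],"twist": 0},
    {"dp": [0,0,0],"twist": 0},
    {"dp": [0,0,0],"twist": 0},
    {"dp": [0,0,0],"twist": 0},
    {"dp": [0,0,0],"twist": 0},
  ],
  gripper=-1,
)

```text
time_s: 15.95
ee_pos: [0.5317, -0.3691, 0.0498]
eef_rot: [-3.14, 0.002, -0.088]
force: [-0.6, -0.1, -6.4]
grip_width: 0.0461
grip_force: 35.0
```

Run:
```python
from h import *
o=ctrl.get_obs(); print(o['force'],o['ee_pos'])
print(cab(-.045,0),cab(.03,0))
plan([(.535,-.3705,.125,-5,2),(*cab(-.045,0),.12,-4,15)])
```

```text
[-0.61284479 -0.14717861 -6.3956806 ] [ 0.53170914 -0.36907398  0.04979148]
[0.567108 0.165341] [0.641928 0.160106]
now [ 0.5317 -0.3691  0.0498] -5.1 t 15.95
{"dp": [0.04, 0.01, -0.94], "twist": -0.01},{"dp": [0.05, 0.02, -0.94], "twist": -0.01},
-> [ 0.5352 -0.3706  0.125 ] -5.0
{"dp": [-0.02, -0.89, 0.01], "twist": -0.02},{"dp": [-0.02, -0.89, 0.01], "twist": -0.02},{"dp": [-0.02, -0.9, 0.01], "twist": -0.02},{"dp": [-0.02, -0.89, 0.01], "twist": -0.02},{"dp": [-0.02, -0.9, 0.01], "twist": -0.02},{"dp": [-0.02, -0.89, 0.01], "twist": -0.01},{"dp": [-0.02, -0.9, 0.01], "twist": -0.02},{"dp": [-0.02, -0.89, 0.01], "twist": -0.01},{"dp": [-0.02, -0.9, 0.01], "twist": -0.02},{"dp": [-0.01, -0.89, 0.01], "twist": -0.01},{"dp": [-0.01, -0.9, 0.0], "twist": -0.02},{"dp": [-0.01, -0.89, 0.01], "twist": -0.01},{"dp": [-0.02, -0.9, 0.0], "twist": -0.02},{"dp": [-0.01, -0.89, 0.01], "twist": -0.01},{"dp": [-0.01, -0.9, 0.0], "twist": -0.02},
-> [0.5673 0.1653 0.1202] -4.0
```

6.4 N: this is the full one. I'll lift it and carry it to the ledge, keeping the nose just short of the roof edge so it clears on the way down.

Run:
```python
from h import *
plan([(.532,-.369,.125,-5,2),(*cab(-.082,0),.12,-4,15)])
```

```text
now [ 0.5317 -0.3691  0.0498] -5.1 t 15.95
{"dp": [0.0, -0.0, -0.94], "twist": -0.01},{"dp": [0.01, -0.0, -0.94], "twist": -0.01},
-> [ 0.5321 -0.3691  0.125 ] -5.0
{"dp": [-0.08, -0.89, 0.01], "twist": -0.02},{"dp": [-0.08, -0.89, 0.01], "twist": -0.02},{"dp": [-0.08, -0.89, 0.01], "twist": -0.02},{"dp": [-0.08, -0.89, 0.01], "twist": -0.02},{"dp": [-0.08, -0.89, 0.01], "twist": -0.02},{"dp": [-0.07, -0.89, 0.01], "twist": -0.01},{"dp": [-0.07, -0.89, 0.01], "twist": -0.02},{"dp": [-0.07, -0.89, 0.01], "twist": -0.01},{"dp": [-0.07, -0.89, 0.01], "twist": -0.02},{"dp": [-0.07, -0.89, 0.01], "twist": -0.01},{"dp": [-0.07, -0.9, 0.0], "twist": -0.02},{"dp": [-0.07, -0.9, 0.01], "twist": -0.01},{"dp": [-0.07, -0.89, 0.0], "twist": -0.02},{"dp": [-0.07, -0.9, 0.01], "twist": -0.01},{"dp": [-0.07, -0.89, 0.0], "twist": -0.02},
-> [0.5302 0.1679 0.1202] -4.0
```

>>> step_arm(
  deltas=[
    {"dp": [0,0,-0.94],"twist": 0},
    {"dp": [0,0,-0.94],"twist": 0},
    {"dp": [-0.08,-0.5,0],"twist": 0},
    {"dp": [-0.08,-0.89,0],"twist": -0.02},
    {"dp": [-0.08,-0.89,0],"twist": -0.02},
    {"dp": [-0.08,-0.89,0],"twist": -0.02},
    {"dp": [-0.08,-0.89,0],"twist": -0.02},
    {"dp": [-0.07,-0.89,0],"twist": -0.02},
    {"dp": [-0.07,-0.89,0],"twist": -0.02},
    {"dp": [-0.07,-0.89,0],"twist": -0.02},
    {"dp": [-0.07,-0.89,0],"twist": -0.02},
    {"dp": [-0.07,-0.89,0],"twist": -0.02},
  ],
)

```text
time_s: 17.15
ee_pos: [0.5302, -0.0263, 0.1258]
eef_rot: [-3.142, 0.001, -0.076]
force: [1.4, -0.5, -6.0]
grip_width: 0.0458
grip_force: 35.0
```

Run:
```python
from h import *
plan([(*cab(-.082,0),.12,-4,7),(*cab(-.082,0),.022,-4,5)])
```

```text
now [ 0.5302 -0.0263  0.1258] -4.4 t 17.15
{"dp": [-0.05, -0.69, 0.02], "twist": -0.01},{"dp": [-0.05, -0.69, 0.02], "twist": -0.01},{"dp": [-0.05, -0.69, 0.02], "twist": -0.01},{"dp": [-0.05, -0.69, 0.02], "twist": -0.01},{"dp": [-0.05, -0.69, 0.02], "twist": -0.02},{"dp": [-0.05, -0.7, 0.02], "twist": -0.01},{"dp": [-0.06, -0.69, 0.02], "twist": -0.02},
-> [0.5301 0.1678 0.1202] -4.0
{"dp": [0.0, -0.0, 0.49], "twist": 0.0},{"dp": [0.0, -0.0, 0.49], "twist": 0.0},{"dp": [0.0, -0.0, 0.49], "twist": 0.0},{"dp": [0.0, -0.0, 0.49], "twist": 0.0},{"dp": [0.0, -0.0, 0.49], "twist": 0.0},
-> [0.5301 0.1678 0.0222] -4.0
```

>>> step_arm(
  deltas=[
    {"dp": [-0.05,-0.69,0.02],"twist": -0.01},
    {"dp": [-0.05,-0.69,0.02],"twist": -0.01},
    {"dp": [-0.05,-0.69,0.02],"twist": -0.01},
    {"dp": [-0.05,-0.69,0.02],"twist": -0.01},
    {"dp": [-0.05,-0.69,0.02],"twist": -0.02},
    {"dp": [-0.05,-0.69,0.02],"twist": -0.01},
    {"dp": [-0.06,-0.69,0.02],"twist": -0.02},
    {"dp": [0,0,0],"twist": 0},
    {"dp": [0,0,0.6],"twist": 0},
    {"dp": [0,0,0.6],"twist": 0},
    {"dp": [0,0,0.6],"twist": 0},
    {"dp": [0,0,0],"twist": 0},
  ],
)

```text
time_s: 18.35
ee_pos: [0.5285, 0.1652, 0.0454]
eef_rot: [3.14, 0.006, -0.07]
force: [-0.8, 0.5, -7.4]
grip_width: 0.0456
grip_force: 35.0
```

Run:
```python
from h import *
p,d=ctrl.camera('scene'); save('s3',cv2.resize(p[180:360,260:500],(800,600)))
plan([(*cab(-.082,0),.021,-4,4)])
P,u,v=pts('scene',d); M=P[(P[:,0]>.4)&(P[:,0]<.6)&(P[:,1]>.1)&(P[:,1]<.22)&(P[:,2]>.07)&(P[:,2]<.1)]
```

```text
now [0.5296 0.1655 0.0475] -4.0 t 18.4
{"dp": [0.0, -0.02, 0.17], "twist": -0.0},{"dp": [0.0, -0.01, 0.16], "twist": -0.0},{"dp": [0.01, -0.02, 0.17], "twist": -0.0},{"dp": [0.0, -0.01, 0.16], "twist": -0.0},
-> [0.5302 0.1679 0.0211] -4.0
```

View pics/s3.png

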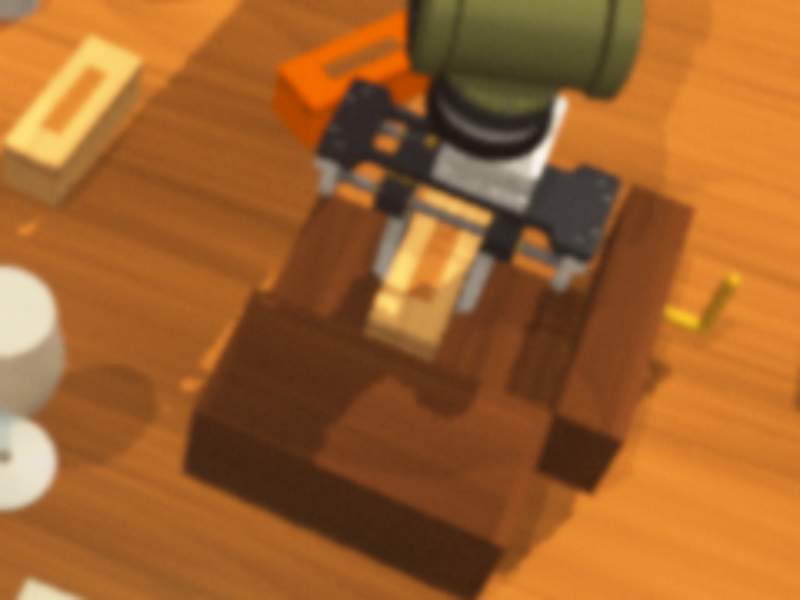

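The box hangs over the ledge (crop ~430,290), straight, with its nose just short of the roof edge. I'll lower it.

>>> step_arm(
  deltas=[
    {"dp": [0,-0.02,0.17],"twist": 0},
    {"dp": [0,-0.01,0.17],"twist": 0},
    {"dp": [0,-0.02,0.17],"twist": 0},
    {"dp": [0,-0.01,0.15],"twist": 0},
    {"dp": [0,0,0],"twist": 0},
    {"dp": [0,0,0],"twist": 0},
  ],
)

```text
time_s: 19.0
ee_pos: [0.5314, 0.1683, 0.0229]
eef_rot: [-3.141, -0.002, -0.07]
force: [1.2, -2.5, 2.3]
grip_width: 0.0458
grip_force: 35.0
```

>>> step_arm(
  deltas=[
    {"dp": [0,0,0],"twist": 0},
    {"dp": [0,0,0],"twist": 0},
    {"dp": [0,0,0],"twist": 0},
    {"dp": [0,0,0],"twist": 0},
    {"dp": [0,0,0],"twist": 0},
    {"dp": [0,0,0],"twist": 0},
    {"dp": [-0.4,0,-0.1],"twist": 0},
    {"dp": [-0.5,0,0],"twist": 0},
    {"dp": [-0.35,0,0],"twist": 0},
    {"dp": [0,0,0],"twist": 0},
    {"dp": [0,0,0],"twist": 0},
  ],
  gripper=0.6,
)

```text
time_s: 20.1
ee_pos: [0.4813, 0.172, 0.0265]
eef_rot: [-3.141, -0.001, -0.069]
force: [0.3, 0.3, -0.1]
grip_width: 0.0755
grip_force: 0.0
```

```bash
cat > look.py <<'E'
from h import *
p,d=ctrl.camera('scene'); o=ctrl.get_obs()
P,u,v=pts('scene',d); M=P[(P[:,0]>.42)&(P[:,0]<.68)&(P[:,1]>.1)&(P[:,1]<.23)]
q=p[v,u].astype(int)[(P[:,0]>.42)&(P[:,0]<.68)&(P[:,1]>.1)&(P[:,1]<.23)]
B=M[(M[:,2]>.055)&(M[:,2]<.07)&(q[:,0]>150)]
L=np.c_[(B[:,:2]-O)@ex,(B[:,:2]-O)@ey]
print('box pts cab',len(L),L.min(0),L.max(0),np.median(B[:,2])); 
import sys
t=np.array(o['ee_pos'])[:2]-O; print('tool cab',t@ex,t@ey,o['ee_pos'][2],o['force'])
save(sys.argv[1],cv2.resize(p[180:360,260:500],(800,600)))
E
python3 look.py s4
```

```text
box pts cab 957 [-0.14391771 -0.05001857] [-0.01884388  0.04973344] 0.06120303412097827
tool cab -0.13083707601441513 0.0005650726236894275 0.026456332140061573 [-0.28182315 -0.12032108 -0.40402724]
```

View pics/s4.png

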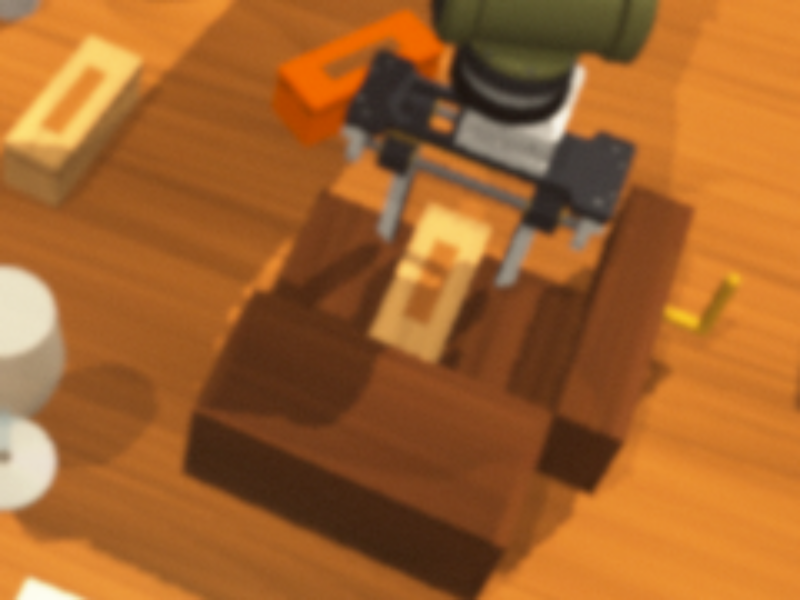

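The box lies flat and straight on the ledge, spanning cabinet x −143 to −19 mm, with the fingers free beside its outer end. I'll grip there and slide it about 111 mm.

>>> step_arm(
  deltas=[
    {"dp": [0,0,0],"twist": 0},
    {"dp": [0,0,0],"twist": 0},
    {"dp": [0,0,0],"twist": 0},
    {"dp": [0,0,0],"twist": 0},
    {"dp": [0.15,0,0],"twist": 0},
    {"dp": [0.35,0,0],"twist": 0},
    {"dp": [0.45,0,0],"twist": 0},
    {"dp": [0.45,0,0],"twist": 0},
    {"dp": [0.45,0,0],"twist": 0},
    {"dp": [0.4,0,0],"twist": 0},
    {"dp": [0.25,0,0],"twist": 0},
    {"dp": [0,0,0],"twist": 0},
  ],
  gripper=-1,
  squeeze=20,
)

```text
time_s: 21.35
ee_pos: [0.5814, 0.1647, 0.0261]
eef_rot: [-3.142, -0.001, -0.07]
force: [4.5, -0.2, 3.3]
grip_width: 0.0461
grip_force: 20.0
```

>>> step_arm(
  deltas=[
    {"dp": [0.12,0,0],"twist": 0},
    {"dp": [0.1,0,0],"twist": 0},
    {"dp": [0.05,0,0],"twist": 0},
    {"dp": [0,0,0],"twist": 0},
  ],
)

```text
time_s: 21.75
ee_pos: [0.5892, 0.1643, 0.026]
eef_rot: [3.141, 0.005, -0.069]
force: [-13.8, -0.6, 8.2]
grip_width: 0.0458
grip_force: 20.0
```

```bash
python3 look.py s5
```

```text
box pts cab 118 [-0.03472616 -0.02311421] [-0.01843784  0.02267189] 0.060808466709149245
tool cab -0.022849221049256272 0.0005620316121346461 0.02598018404822341 [-13.19532151  -0.20687191   7.24180828]
```

>>> step_arm(
  deltas=[
    {"dp": [0.08,0,0],"twist": 0},
    {"dp": [0,0,0],"twist": 0},
    {"dp": [0,0,0],"twist": 0},
  ],
)

```text
time_s: 22.1
ee_pos: [0.5915, 0.1642, 0.0256]
eef_rot: [3.141, 0.006, -0.069]
force: [-18.3, 0.5, 8.2]
grip_width: 0.046
grip_force: 20.0
```

Pressing firmly against the panel. I'll release and retreat straight up.

>>> step_arm(
  deltas=[
    {"dp": [0,0,0],"twist": 0},
    {"dp": [0,0,0],"twist": 0},
    {"dp": [0,0,0],"twist": 0},
    {"dp": [-0.5,0,-0.3],"twist": 0},
    {"dp": [-0.8,0,-0.5],"twist": 0},
    {"dp": [-0.5,0,-0.9],"twist": 0},
    {"dp": [-0.5,0,-0.9],"twist": 0},
    {"dp": [-0.9,0,-0.8],"twist": 0},
    {"dp": [-0.9,0,-0.3],"twist": 0},
    {"dp": [0,0,0],"twist": 0},
  ],
  gripper=0.5,
)

```text
time_s: 23.1
ee_pos: [0.429, 0.1758, 0.1765]
eef_rot: [-3.14, -0.003, -0.068]
force: [0.5, 0.1, -0.4]
grip_width: 0.0705
grip_force: 0.0
```

```bash
python3 look.py s6
python3 - <<'E'
from h import *
p,d=ctrl.camera('top')
for r in ctrl.cut_out('top','box_a')[:5]:
    P,u,v=pts('top',d,r['pixels'])
    if len(P)<5: continue
    zt=np.percentile(P[:,2],95); Q=P[P[:,2]>zt-.008]
    print(round(r['conf'],2),zt.round(3),np.round(np.concatenate([np.ravel(k) for k in cv2.minAreaRect((Q[:,:2]*1000).astype(np.float32))])))
E
```

```text
box pts cab 117 [-0.03514126 -0.02298969] [-0.01856588  0.02303365] 0.061098720104174165
tool cab -0.1821387673444471 0.0007372619398056909 0.17559871672574517 [ 0.1418948  -0.50005593  0.12144724]
0.97 0.052 [347.  65.  46. 123.  53.]
0.92 0.052 [ 560. -243.   46.  125.   88.]
0.81 0.064 [597. 159.  54.  37.  87.]
0.73 0.052 [ 476. -117.   45.  124.   82.]
0.18 0.091 [552. 223. 205.  94.  68.]
```

View pics/s6.png

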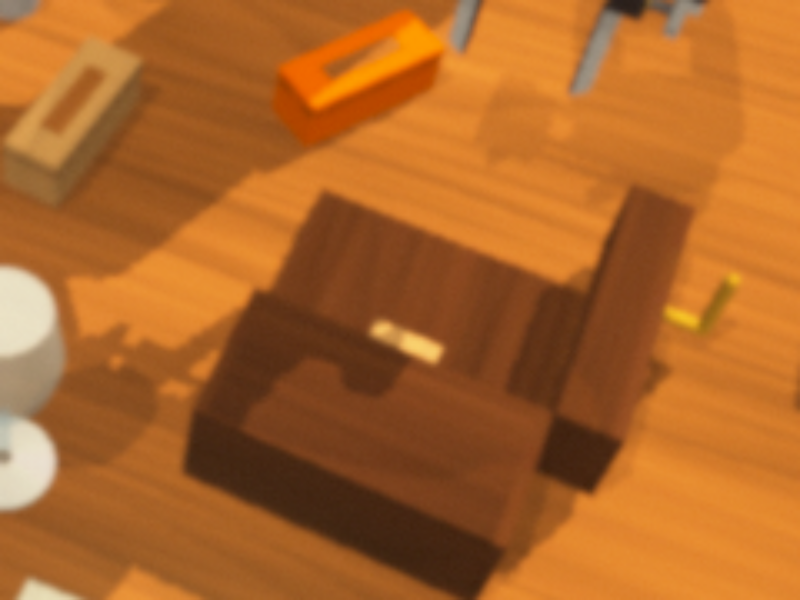

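The box is straight against the back panel: its outer end (crop ~405,340) didn't move under the extra push and sticks out about 34 mm. The door is open and the empty boxes lie flat.

```bash
python3 -c "
from h import *
print(ctrl.hand_in())"
```

```text
the job is handed in; nothing more can be done
None
```

The door is open to about a right angle, the full box (about 0.65 kg by lifting) is straight against the back panel, and the two empty boxes lie flat on the table; I handed the job in at about 23 s, and no verdict came back.

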